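# Find the catch of the key lock and open the standards box

## Robot

A 6-joint arm with a two-finger parallel gripper is mounted at the origin on the work surface. World frame = base frame: x ahead of the robot, y to its left, z up, the work surface at z = 0. Lengths are in m, angles in rad, forces in N, time in s.
With the tool pointing down it reaches from about 0.4 to 0.825 m from the base axis. Payload 7 kg.
Tool frame: the origin (TCP) lies at the very end of the fingers, on their centre line; the grasp point (between the pads) lies 19 mm behind it; z points along the fingers, x is the direction in which the jaws open and shut, and the axes are right-handed (so a half turn about z gives the same grasp; the last joint's range is limited). The gripper opens to 85 mm and grips with 20 to 120 N. Pads are 22 mm wide; open, the fingers measure 114 mm over their backs; the gripper's body (76 mm by 85 mm) begins 54 mm behind the grasp point. The pads swing forward as they close: fully open they stand 13 mm farther back than shut.
Start: joints at [-0.824, 0.359, 0.012, 0, -1.224, -0.288], TCP at [0.299, -0.605, 0.231] pointing down, gripper open.
Joint ranges: [-3.07, 3.07], [-1.43, 2.12], [-1.02, 1.25], [-3.03, 1.67], [-3.05, -0], [-3.03, 3.03]. Speed limits (rad/s): [2.39, 2.39, 3.01, 3.14, 3.14, 3.14].

## Interface

Orientations are given as a unit quaternion [w, x, y, z].
In Python, from plant import ctrl gives the robot as it stands.
- The arm moves only by the tool move_arm, never from a script. Its argument "deltas" is a list of rows, each an object with "offset": the shift along the tool's x, y, z in m, a list of three; "turn": the turn, a rotation vector about the tool's x, y, z in rad, a list of three; "hand": the gripper's target within -1 to 1 (shut at 1, half-way at 0, fully open at -1). In form: [{"offset": [dx, dy, dz], "turn": [wx, wy, wz], "hand": hand}, ...]. A call has 1 to 10 rows; each row is the pose to reach, as a shift and turn from the pose commanded when the call began, along the tool's axes at that moment; what a row does not reach only later rows make up. A row lasts 1/10 s, in which the tool goes at most 50 mm and 8.59 degrees, less where a joint would pass 70% of its speed; a pose out of reach is approached as far as the arm can. A call with a gripper value outside its range is refused whole. The fingers move at their own pace and stop on an object; the grip force is fixed at half the most. Time passes only in rows, so rows that repeat a pose let the fingers close. It gives the time, the measured TCP pose, the force and the opening at its end, in the units of the state.
- ctrl.sense(): the state, without advancing time (a new reading comes with each control period).
- ctrl.read_camera(name): name is "scene" or "top" or "wrist"; returns (picture, depth): 420x560x3 uint8, red, green, blue; 420x560 float32, m along the optical axis (not along the pixel's ray), 0 where there is no reading.
- ctrl.camera_info(name): a dict with "camera_matrix" (3x3 intrinsics, pixels), "k1" (the pictures are not rectified: a ray, as slopes to the right and down, at radius r is drawn at 1 + k1 r^2 times it, then the intrinsics apply), "R" (3x3) and "t" (3): a world point X has camera coordinates R X + t. Camera axes: x right, y down, z forward; pixel columns grow to the right and rows downward; lengths in m; the calibration is good to about 2 mm. A picture is of the moment at which its call begins: read the wrist's pose just before it. camera_info takes no time and is no camera call; for the wrist camera it gives the pose at the moment of the call.
- ctrl.job_done(): hands the job in, once; it reports no verdict.
The state is a dict: "time": time; "joint_pos": joint angles; "qvel": joint speeds; "joint_torque": joint torques, N m; "tcp_pos": TCP position; "eef_rot": TCP orientation; "contact_force": force on the tool from outside, world axes, zero at the start; "torque": the same for the moment, N m; "finger_gap": opening from 0.0 (shut) to 1.0 (fully open).
Only numpy, scipy, OpenCV 4.12 (cv2) and the standard library are available. Lean on these libraries where they do the work, as an engineer would, in place of code of your own. Each camera call takes 0.05 s, during which the arm holds its last target.

## Task

The box of reference standards is locked and its key is already in the lock. Hold the key, press it lightly and turn it gently back and forth until it drops fully home at the place where the lock engages; then keep it home, turn it clockwise to the stop, and lift the lid so that it stands open at 70 degrees or so, the key left home and turned in the lock. Do not force the key, and leave the bottle, the jar and the tray beside the box where they are.

Things in the scene. Friction and masses are not known exactly. Their poses are not given: they have to be found in the camera images.
- box: Cream steel box fixed on the bench, 240 (x) x 260 (y) x 80 mm high; place and yaw vary. Origin: centre of its underside; x points from the front (robot side) to the back, where the lid is hinged, y to the left, z up. The front 55 mm of its top is a fixed grey deck, 80 mm high, with the lock; behind it lies the lid, top level with the deck.
- lock (a point): Centre of the lock on the deck's surface, at x -93, y -60, z 80 mm of the box; the key turns about the vertical here. A round steel collar, radius 15 mm, stands 10 mm above the deck. Off the hidden slot the pressed key meets a spring at 0.5 mm and a stop at 5.5 mm (about 4 N rising to 8 N) and springs back when let go. Within 0.08 rad of the slot it sinks 10 mm with about 1 N and stays down.
- key_grip (a point): Centre of the key's bow, the part to hold: an upright flat steel plate 34 mm wide, 34 mm tall, 9 mm thick, on the lock axis, its centre 49 mm above the deck at the start, down to 39 mm when home. Site x runs along the width, y through the thickness (pinch across y, from above), z up. It cannot be pulled out. Held 3 to 4 mm down and turned slowly, its resistance drops to below 1 N at the slot.
- key_turn (a joint): Turn of the key, rad, clockwise from above positive; 0 when the bow's width lies along the box's x. Turns freely from -1.0 to 1.45, starts within 0.8 of 0. The slot, not visible, lies anywhere from -0.5 to 0.5. Once home the key carries the lock's cam with about 0.08 rad of play and 0.12 Nm drag: the lid is free from 1.05 on; the stop is met at 1.25 to 1.35. Anticlockwise the cam stops at -0.6.
- lid (a joint): Opening of the lid, rad: 0 shut, positive opening upward, limit 1.75. Locked, it lifts no more than about 0.03. The hinge is stiff and the lid stays where it is left; lifting it takes about 5 to 7 N at the handle.
- lid_handle (a point): Middle of the steel bar handle on top of the lid near its front edge: a round bar 90 mm long along the box's y axis and 11 mm thick, its centre 35 mm above the lid's top. With the lid shut it lies at x -38, y 35, z 115 mm in the box frame. It moves with the lid.
- lid_hinge (a point): Hinge line of the lid, along the box's y axis: at x 120, y 0, z 74 mm in the box frame. The handle bar's centre lies 158 mm in front of it and 41 mm above it with the lid shut.
- bottle_mid (a point): Bystander: amber bottle with white cap, 64 mm in diameter, 170 mm tall, standing beside the box; the point is on its axis half-way up. Leave alone.
- jar_mid (a point): Bystander: pale jar with blue lid, 60 mm in diameter, 85 mm tall; the point is on its axis half-way up. Leave alone.
- tray_mid (a point): Bystander: empty blue vial tray with compartments, 140 x 90 x 40 mm; the point is at its centre, half-way up. Leave alone.

How it is judged:
By the outcome, as a careful person would: the job done as asked, in the order asked, and still so for the second after the job is handed in, with the robot touching nothing.
It also fails if it takes over 72 s, if anything falls off the work surface, if the arm or the gripper's body presses on something with over 40 N, if the wrist force passes 120 N, or if a joint passes its speed limit or range.

## Working session

There is one attempt and no reset: what is moved stays moved. The work goes in short steps, Python scripts to look and compute and a tool call to move; the robot and the scene stay as the last step left them, time stands still between calls to the robot, and variables do not carry over. Pictures are saved under pics/ and viewed, and the job is handed in when it is done.

Besides the shell and the picture viewer there is one more tool, called after "Emit:" by a JSON object that holds its "fn" and its "kwargs". move_arm: Moves the arm, as the interface text tells. Its arguments: {"type":"object","properties":{"deltas":{"type":"array"}},"required":["deltas"]}

```bash
ls; mkdir -p pics
python3 - <<'E'
from plant import ctrl
import cv2,numpy as np
print(ctrl.sense())
for n in ("scene","top"):
    im,d=ctrl.read_camera(n); cv2.imwrite(f"pics/{n}0.png",im[:,:,::-1]); np.savez(f"pics/{n}0.npz",im=im,d=d)
    print(n,ctrl.camera_info(n))
E
```

```text
pics
{'time': 0.0, 'joint_pos': array([-8.23869613e-01,  3.59395182e-01,  1.10379845e-02, -3.94283781e-04,
       -1.22406840e+00, -2.88086394e-01]), 'qvel': array([-4.77748937e-05, -1.46321888e-03, -3.98765728e-04, -6.10582177e-04,
        1.51164917e-04,  7.41749693e-04]), 'joint_torque': array([-7.55304045e-04, -5.83309579e+01,  2.93434203e+01,  6.93690643e+00,
       -5.83121233e-03, -5.88032663e-05]), 'tcp_pos': array([ 0.298727  , -0.60475344,  0.23034126]), 'eef_rot': array([-7.36516172e-04,  5.27831100e-01,  8.49348946e-01,  3.94377241e-04]), 'contact_force': array([ 0.17973828, -0.77251323, -0.14808973]), 'torque': array([0.02427432, 0.05268957, 0.06009563]), 'finger_gap': 1.00022217042287}
scene {'camera_matrix': array([[448.21084435,   0.        , 268.0436434 ],
       [  0.        , 448.21084435, 211.12343305],
       [  0.        ,   0.        ,   1.        ]]), 'k1': -0.03534883214514527, 'R': array([[-0.88692554,  0.46184619,  0.00782221],
       [ 0.35409444,  0.69067931, -0.63053883],
       [-0.2966146 , -0.55647119, -0.77611829]]), 't': array([ 0.53379489, -0.15654402,  1.35041135])}
top {'camera_matrix': array([[435.45576408,   0.        , 281.57893062],
       [  0.        , 435.45576408, 216.67875922],
       [  0.        ,   0.        ,   1.        ]]), 'k1': -0.10125491666222282, 'R': array([[ 0.0184878 , -0.99980993,  0.00618928],
       [-0.99409501, -0.01904344, -0.10682907],
       [ 0.10692663, -0.00417769, -0.99425814]]), 't': array([0.01311087, 0.60887052, 1.00748271])}
```

View pics/scene0.png

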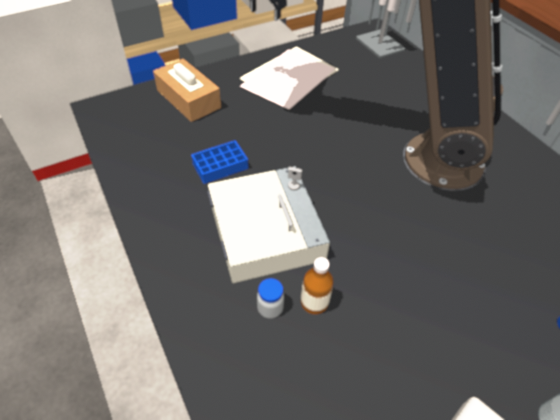

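View pics/top0.png

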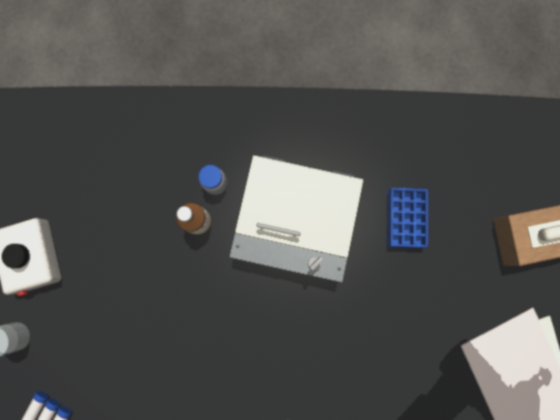

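The scene view shows the box with the lock and key at about (294,178). In the top view the box corners are near (253,157), (362,178), (343,280) and (231,258), the key is at (315,264), and the handle runs from (257,226) to (299,236).

```bash
cat > h.py <<'E'
import numpy as np,cv2
from plant import ctrl
def rays(name_or_info,uv):
    ci=name_or_info if isinstance(name_or_info,dict) else ctrl.camera_info(name_or_info)
    s=cv2.undistortPoints(np.array(uv,float).reshape(-1,1,2),ci['camera_matrix'],np.array([ci['k1'],0,0,0,0.])).reshape(-1,2)
    d=np.c_[s,np.ones(len(s))]@ci['R']; o=-ci['R'].T@ci['t']
    return o,d   # d has unit depth: X=o+depth*d
def plane(n,uv,z):
    o,d=rays(n,uv); return o+d*((z-o[2])/d[:,2])[:,None]
def cloud(n,dep):
    h,w=dep.shape; v,u=np.mgrid[:h,:w]; o,d=rays(n,np.c_[u.ravel(),v.ravel()])
    return (o+d*dep.reshape(-1,1)).reshape(h,w,3)
E
python3 - <<'E'
from h import *
f=np.load('pics/top0.npz'); im,d=f['im'],f['d']; ci=ctrl.camera_info('top')
P=cloud(ci,d)
m=((abs(P[...,2]-.08)<.015)&(d>0)).astype(np.uint8); m[:, :225]=0; m[:,372:]=0
m[:140]=0;m[300:]=0
m=cv2.morphologyEx(m,cv2.MORPH_CLOSE,np.ones((15,15)))
c=max(cv2.findContours(m,0,1)[0],key=cv2.contourArea)
W=plane(ci,c.reshape(-1,2),.08)
r=cv2.minAreaRect((W[:,:2]*1000).astype(np.float32)); print(r); 
Z=P[...,2][(m>0)&(d>0)]; print('topz',np.median(Z))
# box yaw: long side 260 along y_box
b=cv2.boxPoints(r)/1000; print(b)
print(cv2.approxPolyDP(c,6,True).reshape(-1,2))
# box frame points
t=None
e=[b[(i+1)%4]-b[i] for i in range(4)]
k=[x for x in e if abs(np.linalg.norm(x)-.26)<.011]; print([np.linalg.norm(x) for x in e])
import itertools
c0=np.array(r[0])/1000
y=max(e,key=lambda x:np.linalg.norm(x)); y=y/np.linalg.norm(y); y=y if y[1]>0 else -y
x=np.array([y[1],-y[0]]); print('yaw',np.arctan2(x[1],x[0]))
R=np.c_[x,y]
for n,p in dict(lock=(-.093,-.06),handle=(-.038,.035),hinge=(.12,0)).items(): print(n,c0+R@p)
# cloud of tall things over the box
Q=(P[...,:2]-c0)@R
# key
k=(abs(Q[...,0]+.093)<.03)&(abs(Q[...,1]+.06)<.03)&(P[...,2]>.115)&(P[...,2]<.16)
q=np.c_[Q[k],P[...,2][k]]*1000; print(len(q),q.round(1)[:60], q.mean(0))
k=(abs(Q[...,0]+.038)<.03)&(abs(Q[...,1]-.035)<.06)&(P[...,2]>.105)&(P[...,2]<.16)
q=np.c_[Q[k],P[...,2][k]]*1000; print(len(q),q.mean(0),q.min(0),q.max(0))
cv2.imwrite('pics/topcrop.png',cv2.resize(im[210:310,220:370,::-1],None,fx=5,fy=5,interpolation=2))
E
```

```text
((605.4143676757812, -10.280838012695312), (260.3143310546875, 246.36190795898438), 78.5639877319336)
topz 0.08002784232264548
[[ 0.45887226 -0.11343045]
 [ 0.7003431  -0.16227747]
 [ 0.75195646  0.09286878]
 [ 0.51048565  0.14171581]]
[[253 156]
 [230 256]
 [341 281]
 [362 179]]
[np.float32(0.24636191), np.float32(0.26031435), np.float32(0.24636191), np.float32(0.26031435)]
yaw -0.19959597
lock [ 0.50236432 -0.05065022]
handle [0.57510836 0.03155869]
hinge [ 0.72303198 -0.03407364]
78 [[ -82.1  -63.4  139. ]
 [ -81.8  -64.9  145.2]
 [ -81.5  -66.7  148.1]
 [ -84.6  -61.9  137.4]
 [ -84.4  -63.2  146. ]
 [ -83.9  -65.3  146. ]
 [ -83.6  -67.1  148.6]
 [ -82.9  -69.7  142.5]
 [ -87.1  -60.2  137.9]
 [ -86.9  -61.6  145.7]
 [ -86.5  -63.6  147. ]
 [ -86.   -65.8  144.8]
 [ -85.5  -67.9  144.6]
 [ -85.1  -69.8  146.2]
 [ -89.7  -58.4  140. ]
 [ -89.4  -60.1  144.8]
 [ -89.   -62.   146. ]
 [ -88.6  -63.9  148.1]
 [ -88.   -66.2  146. ]
 [ -87.6  -68.1  147.4]
 [ -87.1  -70.4  144.6]
 [ -92.2  -56.9  138.3]
 [ -91.9  -58.6  143.5]
 [ -91.5  -60.4  146.7]
 [ -91.   -62.5  145.1]
 [ -90.5 
[... 299 characters left out ...]
.5]
 [ -96.   -59.4  144. ]
 [ -95.6  -61.1  148.3]
 [ -95.1  -63.3  146.4]
 [ -94.7  -65.2  148.5]
 [ -99.7  -52.2  135.9]
 [ -99.5  -53.4  147.4]
 [ -99.   -55.7  144.6]
 [ -98.6  -57.4  148.4]
 [ -98.1  -59.5  148.3]
 [ -97.7  -61.5  148.7]
 [ -97.1  -64.2  140.9]
 [-102.3  -50.6  134.6]
 [-101.9  -52.1  142.8]
 [-101.5  -53.8  147.1]
 [-101.   -56.   145.5]
 [-100.6  -57.9  147.5]
 [-100.1  -60.2  145.3]
 [ -99.7  -62.2  145.7]
 [-104.8  -49.1  133.7]
 [-104.5  -50.2  147.3]
 [-104.   -52.4  145.3]
 [-103.5  -54.3  147. ]] [-96.13635323 -59.18961017 144.40025862]
223 [-41.06277931  35.03662764 119.48807977] [-46.468531   -14.15405787 113.16216108] [-35.44438694  85.11119521 123.75367607]
```

View pics/topcrop.png

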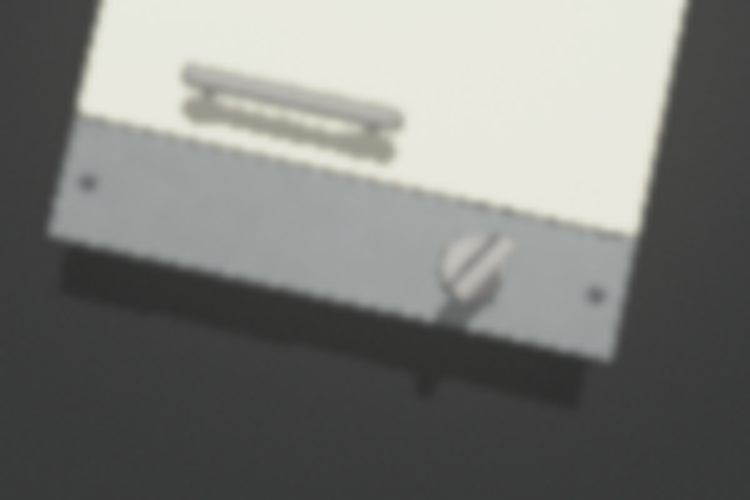

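The crop shows the handle bar, the collar near (470,268) and the bow slanting up to the right. Next I work out the bow's angle and a move helper.

```bash
cat >> h.py <<'E'
from scipy.spatial.transform import Rotation as Ro
def cur():
    s=ctrl.sense(); q=s['eef_rot']; return s,np.array(s['tcp_pos']),Ro.from_quat([q[1],q[2],q[3],q[0]])
def down(phi):  # tool pointing down with tool x at world angle phi
    c,s=np.cos(phi),np.sin(phi); return Ro.from_matrix(np.array([[c,s,0],[s,-c,0],[0,0,-1.]]).T.T)
def rel(p,R,p0=None,R0=None):
    s,a,b=cur(); p0=a if p0 is None else p0; R0=b if R0 is None else R0
    off=R0.inv().apply(np.array(p)-p0); t=(R0.inv()*R).as_rotvec()
    print('offset',off.round(4),'turn',t.round(4)); return off,t
E
python3 - <<'E'
from h import *
f=np.load('pics/top0.npz'); im,d=f['im'],f['d']; ci=ctrl.camera_info('top')
P=cloud(ci,d); c0=np.array([.6054-.003,-.0103+.0006]); a=-.1996; R=np.array([[np.cos(a),-np.sin(a)],[np.sin(a),np.cos(a)]])
Q=(P[...,:2]-c0)@R; k=(abs(Q[...,0]+.093)<.03)&(abs(Q[...,1]+.06)<.03)&(P[...,2]>.143)&(P[...,2]<.16)
p=(P[...,:2][k]*1000).astype(np.float32); q=(Q[k]*1000).astype(np.float32)
print(len(p),cv2.minAreaRect(p),cv2.minAreaRect(q),q.mean(0),p.mean(0))
w=np.linalg.eigh(np.cov(q.T)); print('box-angle',np.arctan(w[1][1,1]/w[1][0,1]))
for n,pp in dict(lock=(-.093,-.06),handle=(-.038,.035),hinge=(.12,0)).items(): print(n,c0+R@pp)
key=np.arctan(w[1][1,1]/w[1][0,1])+a
print('key world',key)
s,pp,RR=cur(); print(down(2.029).as_quat())
rel([.499,-.050,.24],down(key-np.pi/2))
E
```

```text
63 ((498.9952087402344, -49.837093353271484), (7.626786231994629, 32.5699462890625), 45.538169860839844) ((-93.39354705810547, -59.843055725097656), (7.626797676086426, 32.569969177246094), 56.974422454833984) [-93.215904 -59.850433] [499.16782 -49.87955]
box-angle -0.5565254412340043
lock [ 0.49934979 -0.05006897]
handle [0.57209416 0.03213965]
hinge [ 0.72001752 -0.03349327]
key world -0.7561254412340043
[0.52804461 0.84921664 0.         0.        ]
offset [ 0.4088  0.4252 -0.009 ] turn [ 1.4000e-03 -1.1000e-03 -1.9268e+00]
```

Emit:
{"fn": "move_arm", "kwargs": {"deltas": [{"offset": [0.409, 0.425, -0.009], "turn": [0.001, -0.001, -1.927], "hand": -1}, {"offset": [0.409, 0.425, -0.009], "turn": [0.001, -0.001, -1.927], "hand": -1}, {"offset": [0.409, 0.425, -0.009], "turn": [0.001, -0.001, -1.927], "hand": -1}, {"offset": [0.409, 0.425, -0.009], "turn": [0.001, -0.001, -1.927], "hand": -1}, {"offset": [0.409, 0.425, -0.009], "turn": [0.001, -0.001, -1.927], "hand": -1}, {"offset": [0.409, 0.425, -0.009], "turn": [0.001, -0.001, -1.927], "hand": -1}, {"offset": [0.409, 0.425, -0.009], "turn": [0.001, -0.001, -1.927], "hand": -1}, {"offset": [0.409, 0.425, -0.009], "turn": [0.001, -0.001, -1.927], "hand": -1}, {"offset": [0.409, 0.425, -0.009], "turn": [0.001, -0.001, -1.927], "hand": -1}, {"offset": [0.409, 0.425, -0.009], "turn": [0.001, -0.001, -1.927], "hand": -1}]}}

```text
time: 1.1
tcp_pos: [0.4684, -0.1328, 0.239]
eef_rot: [0.0, -0.196, 0.981, -0.0]
contact_force: [0.9, 0.3, 0.1]
finger_gap: 0.999
```

Run:
```python
from h import *
rel([.4993,-.050,.24],down(-.756-np.pi/2)); print(ctrl.sense()['joint_pos'])
```

```text
offset [-0.0603  0.0645 -0.001 ] turn [-1.000e-03  1.000e-04 -4.205e-01]
[ 1.29450830e-01  3.85986789e-02 -3.78458771e-01  9.40593501e-04
 -1.15322845e+00  2.64440204e-01]
```

Emit:
{"fn": "move_arm", "kwargs": {"deltas": [{"offset": [-0.0603, 0.0645, -0.001], "turn": [-0.001, 0, -0.42], "hand": -0.5}, {"offset": [-0.0603, 0.0645, -0.001], "turn": [-0.001, 0, -0.42], "hand": -0.5}, {"offset": [-0.0603, 0.0645, -0.001], "turn": [-0.001, 0, -0.42], "hand": -0.5}, {"offset": [-0.0603, 0.0645, -0.001], "turn": [-0.001, 0, -0.42], "hand": -0.5}, {"offset": [-0.0603, 0.0645, -0.001], "turn": [-0.001, 0, -0.42], "hand": -0.5}, {"offset": [-0.0603, 0.0645, -0.001], "turn": [-0.001, 0, -0.42], "hand": -0.5}]}}

```text
time: 1.7
tcp_pos: [0.4994, -0.053, 0.2398]
eef_rot: [-0.0, -0.391, 0.92, 0.0]
contact_force: [0.2, -0.9, 0.2]
finger_gap: 0.744
```

Run:
```python
from h import *
rel([.4993,-.050,.24],down(-.756-np.pi/2)); print(ctrl.sense())
ci=ctrl.camera_info('wrist'); im,d=ctrl.read_camera('wrist'); cv2.imwrite('pics/w1.png',im[:,:,::-1]); np.savez('pics/w1.npz',im=im,d=d)
P=cloud(ci,d)
k=(abs(P[...,0]-.4993)<.03)&(abs(P[...,1]+.05)<.03)&(P[...,2]>.138)&(P[...,2]<.16)
p=(P[k]*1000).astype(np.float32);print(len(p),p.mean(0),np.percentile(p[:,2],[50,90]))
if len(p)>5:
    print(cv2.minAreaRect(p[:,:2].copy())); w=np.linalg.eigh(np.cov(p[:,:2].T));print(np.arctan(w[1][1,1]/w[1][0,1]))
```

```text
offset [-0.0021  0.0022 -0.0002] turn [ 0.0002 -0.0004 -0.0106]
{'time': 1.7, 'joint_pos': array([ 2.86148298e-01,  6.59646405e-02, -3.46896134e-01,  1.65528750e-05,
       -1.15834582e+00,  5.18067721e-01]), 'qvel': array([-0.00508778, -0.00103674,  0.0027283 ,  0.00053065, -0.0003005 ,
        0.0113388 ]), 'joint_torque': array([ 3.78366625e-01, -3.38403189e+01,  2.86134267e+01,  6.74683616e+00,
        4.45064346e-03, -1.64849334e-02]), 'tcp_pos': array([ 0.4994162 , -0.05299573,  0.23978367]), 'eef_rot': array([-2.04634862e-04, -3.91362127e-01,  9.20236732e-01,  1.62033683e-05]), 'contact_force': array([ 0.16893812, -0.94125154,  0.20586205]), 'torque': array([-0.00482746, -0.01399331, -0.00088967]), 'finger_gap': 0.7438556847265712}
421 [500.32578  -52.342068 145.67755 ] [145.91087341 146.91816711]
((499.6302795410156, -51.6502685546875), (8.771039009094238, 33.726226806640625), 46.09571075439453)
-0.767915372519121
```

View pics/w1.png

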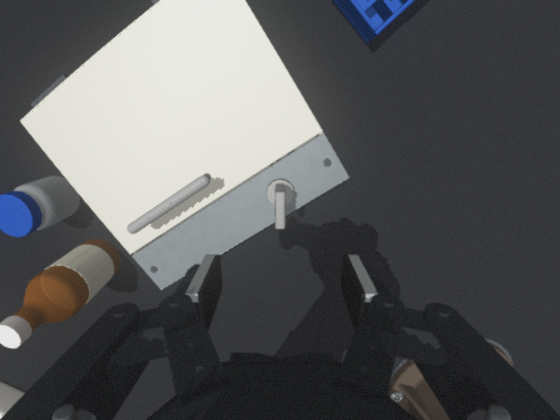

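The wrist picture shows the bow at (280,207), lined up midway between the finger tips at (210,280) and (355,280). Nothing stands in the way of going down.

Emit:
{"fn": "move_arm", "kwargs": {"deltas": [{"offset": [-0.0016, 0.0017, 0.03], "turn": [0, 0, -0.005], "hand": -0.5}, {"offset": [-0.0016, 0.0017, 0.06], "turn": [0, 0, -0.005], "hand": -0.5}, {"offset": [-0.0016, 0.0017, 0.075], "turn": [0, 0, -0.005], "hand": -0.5}, {"offset": [-0.0016, 0.0017, 0.075], "turn": [0, 0, -0.005], "hand": -0.5}, {"offset": [-0.0016, 0.0017, 0.075], "turn": [0, 0, -0.005], "hand": -0.5}]}}

```text
time: 2.25
tcp_pos: [0.4999, -0.0506, 0.1654]
eef_rot: [-0.0, -0.395, 0.919, -0.0]
contact_force: [-0.4, -0.1, -0.1]
finger_gap: 0.75
```

Run:
```python
from h import *
rel([.4993,-.0507,.112],down(-.762-np.pi/2)); print(ctrl.sense())
ci=ctrl.camera_info('wrist'); im,d=ctrl.read_camera('wrist'); cv2.imwrite('pics/w2.png',im[:,:,::-1])
P=cloud(ci,d)
k=(abs(P[...,0]-.4993)<.03)&(abs(P[...,1]+.05)<.03)&(P[...,2]>.138)&(P[...,2]<.15)
p=(P[k]*1000).astype(np.float32);print(len(p),p.mean(0),np.percentile(p[:,2],[50,90]))
if len(p)>5:
    print(cv2.minAreaRect(p[:,:2].copy())); w=np.linalg.eigh(np.cov(p[:,:2].T));print(np.arctan(w[1][1,1]/w[1][0,1]))
```

```text
offset [0.0005 0.0003 0.0534] turn [-0.0003 -0.0003  0.0026]
{'time': 2.25, 'joint_pos': array([ 2.91198395e-01,  1.30356821e-01, -4.56357200e-01,  5.09138099e-04,
       -9.84157566e-01,  5.19965790e-01]), 'qvel': array([ 0.0059799 , -0.01524926,  0.02081412,  0.00365226, -0.00023799,
        0.00371191]), 'joint_torque': array([-5.78999449e-02, -3.55013287e+01,  2.49854422e+01,  5.89681238e+00,
        3.98528343e-02, -1.57709891e-02]), 'tcp_pos': array([ 0.49986095, -0.05057727,  0.16541538]), 'eef_rot': array([-6.15807667e-05, -3.94683178e-01,  9.18817252e-01, -2.06321095e-04]), 'contact_force': array([-0.41968024, -0.09521965, -0.10027886]), 'torque': array([ 0.03846469, -0.0372296 , -0.02932849]), 'finger_gap': 0.7500734116649319}
782 [501.05438 -52.80221 145.64648] [145.99196625 146.88612671]
((499.907958984375, -51.42424011230469), (9.336372375488281, 34.05128479003906), 46.72414779663086)
-0.7673327466957065
```

View pics/w2.png

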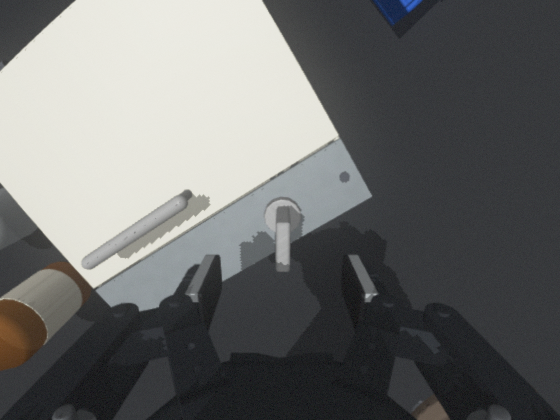

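The bow at (283,240) is centred between the finger tips. I'll descend and close on it.

Emit:
{"fn": "move_arm", "kwargs": {"deltas": [{"offset": [0.0004, 0.0002, 0.025], "turn": [0, 0, 0.002], "hand": -0.5}, {"offset": [0.0004, 0.0002, 0.045], "turn": [0, 0, 0.002], "hand": -0.5}, {"offset": [0.0004, 0.0002, 0.053], "turn": [0, 0, 0.002], "hand": -0.5}, {"offset": [0.0004, 0.0002, 0.053], "turn": [0, 0, 0.002], "hand": 0.3}, {"offset": [0.0004, 0.0002, 0.053], "turn": [0, 0, 0.002], "hand": 1}, {"offset": [0.0004, 0.0002, 0.053], "turn": [0, 0, 0.002], "hand": 1}, {"offset": [0.0004, 0.0002, 0.053], "turn": [0, 0, 0.002], "hand": 1}, {"offset": [0.0004, 0.0002, 0.053], "turn": [0, 0, 0.002], "hand": 1}, {"offset": [0.0004, 0.0002, 0.053], "turn": [0, 0, 0.002], "hand": 1}]}}

```text
time: 3.2
tcp_pos: [0.4992, -0.0506, 0.1123]
eef_rot: [-0.0, -0.394, 0.919, -0.0]
contact_force: [-0.2, -4.9, 1.6]
finger_gap: 0.1
```

Run:
```python
from h import *
rel([.4996,-.0508,.112],down(-.762-np.pi/2)); s=ctrl.sense();print(s['contact_force'],s['torque'],s['tcp_pos'],s['finger_gap'],s['joint_pos'])
ci=ctrl.camera_info('wrist'); im,d=ctrl.read_camera('wrist'); cv2.imwrite('pics/w3.png',im[:,:,::-1])
```

```text
offset [-0.0002 -0.0004  0.0003] turn [-0.0005 -0.0004  0.0022]
[-0.16906032 -4.93895439  1.64692186] [-1.84116542  0.10995209 -0.00764073] [ 0.4991793  -0.05063413  0.11231527] 0.09978817584588114 [ 2.91676646e-01  1.89890584e-01 -5.25536358e-01  8.47387808e-04
 -8.55518708e-01  5.18745195e-01]
```

View pics/w3.png

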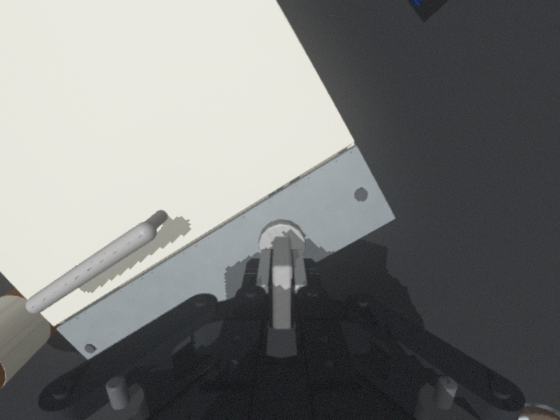

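The bow is gripped at (282,280), with the gap at 0.10 (about 9 mm). I'll ease the side force and press about 3.5 mm.

Emit:
{"fn": "move_arm", "kwargs": {"deltas": [{"offset": [0.0003, -0.0003, 0.001], "turn": [0, 0, 0], "hand": 1}, {"offset": [0.0003, -0.0003, 0.002], "turn": [0, 0, 0], "hand": 1}, {"offset": [0.0003, -0.0003, 0.003], "turn": [0, 0, 0], "hand": 1}, {"offset": [0.0003, -0.0003, 0.0038], "turn": [0, 0, 0], "hand": 1}, {"offset": [0.0003, -0.0003, 0.0038], "turn": [0, 0, 0], "hand": 1}]}}

```text
time: 3.75
tcp_pos: [0.4992, -0.0507, 0.108]
eef_rot: [-0.0, -0.394, 0.919, -0.0]
contact_force: [-1.2, -4.1, 2.1]
finger_gap: 0.099
```

Emit:
{"fn": "move_arm", "kwargs": {"deltas": [{"offset": [0.0003, -0.0003, 0], "turn": [0, 0, 0], "hand": 1}, {"offset": [0.0003, -0.0003, 0], "turn": [0, 0, 0], "hand": 1}, {"offset": [0.0003, -0.0003, 0], "turn": [0, 0, 0], "hand": 1}]}}

```text
time: 4.05
tcp_pos: [0.4992, -0.0508, 0.108]
eef_rot: [-0.0, -0.394, 0.919, 0.0]
contact_force: [-1.9, -1.1, 2.0]
finger_gap: 0.095
```

Run:
```python
from h import *
s=ctrl.sense();print(s['contact_force'],s['torque'],s['tcp_pos'],s['finger_gap'])
ci=ctrl.camera_info('wrist'); im,d=ctrl.read_camera('wrist'); cv2.imwrite('pics/w4.png',im[:,:,::-1])
P=cloud(ci,d)
k=(abs(P[...,0]-.4993)<.03)&(abs(P[...,1]+.05)<.03)&(P[...,2]>.12)&(P[...,2]<.15)
p=(P[k]*1000);print(len(p),p.mean(0),np.percentile(p[:,2],[50,90]))
s=ctrl.sense();print(s['contact_force'])
```

```text
[-1.87823178 -1.10070491  1.96301888] [-0.36408701  0.59115029  0.01802909] [ 0.49919397 -0.0507825   0.10800962] 0.09517081224657152
3522 [504.42080449 -55.29757664 137.56125893] [140.51037779 145.65282007]
[-1.79254804 -1.24185434  2.17244389]
```

Run:
```python
from h import *
ci=ctrl.camera_info('wrist'); im,d=ctrl.read_camera('wrist'); cv2.imwrite('pics/w5.png',cv2.resize(im[200:370,200:370,::-1],None,fx=3.5,fy=3.5))
P=cloud(ci,d)
for v in range(235,360,8): print(v,(P[v,264:302:4]*1000)[:,2].round(0))
print(ctrl.sense()['contact_force'])
```

```text
235 [90. 89. 91. 90. 91. 91. 90. 91. 90. 90.]
243 [ 90.  90.  90. 117. 118. 118. 118.  90.  91.  91.]
251 [114. 115. 114. 126. 127. 127. 126. 115. 114. 114.]
259 [123. 123. 123. 134. 135. 134. 133. 123. 123. 123.]
267 [131. 130. 137. 140. 141. 141. 140. 139. 130. 130.]
275 [138. 137. 140. 142. 142. 142. 140. 141. 138. 137.]
283 [143. 143. 142. 140. 142. 142. 142. 145. 144. 145.]
291 [151. 146. 143. 141. 142. 142. 142. 145. 146. 150.]
299 [157. 146. 144. 141. 142. 141. 142. 146. 149. 158.]
307 [161. 147. 145. 140. 142. 141. 141. 145. 154. 162.]
315 [165. 148. 145. 141. 141. 142. 142. 146. 155. 166.]
323 [156. 149. 145. 141. 141. 141. 141. 144. 155. 171.]
331 [157.   1.   0.   0.   0.   0.   0.   0. 154. 172.]
339 [157.   0.   1.   0.  -0.   0.   1.   0. 157. 173.]
347 [160.   1.  -0.   0.   1.   0.  -0.   0. 158. 174.]
355 [182.   1.   1.   1.   1.   1.   1.   1. 182. 182.]
[-1.76674244 -0.94674014  1.75222684]
```

View pics/w5.png

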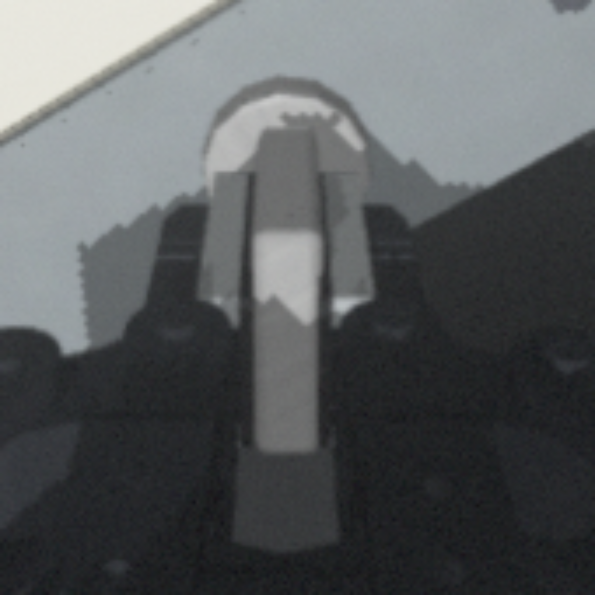

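The bow's top went from 146 to 142 mm, so it moved down with the fingers, yet the force is only about 2 N, less than the spring should give. It may already be close to the slot, so I'll press another 0.7 mm, still short of the stop.

Emit:
{"fn": "move_arm", "kwargs": {"deltas": [{"offset": [0, 0, 0.0004], "turn": [0, 0, 0], "hand": 1}, {"offset": [0, 0, 0.0007], "turn": [0, 0, 0], "hand": 1}, {"offset": [0, 0, 0.0007], "turn": [0, 0, 0], "hand": 1}]}}

```text
time: 4.45
tcp_pos: [0.4992, -0.0508, 0.1074]
eef_rot: [-0.0, -0.394, 0.919, 0.0]
contact_force: [-1.9, 0.2, 3.8]
finger_gap: 0.095
```

Emit:
{"fn": "move_arm", "kwargs": {"deltas": [{"offset": [0, 0, -0.0007], "turn": [0, 0, -0.02], "hand": 1}, {"offset": [0, 0, -0.0007], "turn": [0, 0, -0.04], "hand": 1}, {"offset": [0, 0, -0.0007], "turn": [0, 0, -0.06], "hand": 1}, {"offset": [0, 0, -0.0007], "turn": [0, 0, -0.06], "hand": 1}]}}

```text
time: 4.85
tcp_pos: [0.4992, -0.0509, 0.1079]
eef_rot: [-0.0, -0.422, 0.906, 0.0]
contact_force: [-1.1, 0.2, -2.1]
finger_gap: 0.098
```

Run:
```python
from h import *
s=ctrl.sense();print(s['contact_force'],s['torque'],s['tcp_pos'])
```

```text
[-1.10065492  0.19476392 -2.14742502] [0.55214522 0.29152358 0.02027029] [ 0.49917549 -0.05086381  0.10787917]
```

The force flips sign with direction and stays well below the 4–8 N spring, so the slot is probably here. I'll press a little further.

Emit:
{"fn": "move_arm", "kwargs": {"deltas": [{"offset": [0, 0, 0.0004], "turn": [0, 0, 0], "hand": 1}, {"offset": [0, 0, 0.0008], "turn": [0, 0, 0], "hand": 1}, {"offset": [0, 0, 0.0012], "turn": [0, 0, 0], "hand": 1}, {"offset": [0, 0, 0.0012], "turn": [0, 0, 0], "hand": 1}]}}

```text
time: 5.25
tcp_pos: [0.4992, -0.0509, 0.1068]
eef_rot: [-0.0, -0.422, 0.907, 0.0]
contact_force: [-2.5, 3.0, -0.0]
finger_gap: 0.093
```

Run:
```python
from h import *
s=ctrl.sense();print(s['contact_force'],s['torque'],s['tcp_pos'])
```

```text
[-2.51161458  3.01318492 -0.03710225] [ 0.98498795  0.56971551 -0.06470534] [ 0.49922567 -0.05089858  0.10683675]
```

Emit:
{"fn": "move_arm", "kwargs": {"deltas": [{"offset": [-0.0001, 0.0003, 0.0004], "turn": [0, 0, 0], "hand": 1}, {"offset": [-0.0001, 0.0003, 0.0008], "turn": [0, 0, 0], "hand": 1}, {"offset": [-0.0001, 0.0003, 0.0012], "turn": [0, 0, 0], "hand": 1}, {"offset": [-0.0001, 0.0003, 0.0012], "turn": [0, 0, 0], "hand": 1}]}}

```text
time: 5.65
tcp_pos: [0.4992, -0.0508, 0.1057]
eef_rot: [-0.0, -0.422, 0.907, -0.0]
contact_force: [-0.7, -1.2, 0.9]
finger_gap: 0.097
```

Run:
```python
from h import *
s=ctrl.sense();print(s['contact_force'],s['torque'],s['tcp_pos'])
```

```text
[-0.67074482 -1.17796972  0.89953164] [0.08294548 0.20525637 0.00620199] [ 0.49916915 -0.05081274  0.10565796]
```

It is 6.6 mm down, past the off-slot stop, with only 0.9 N. It is sinking into the slot, so I'll continue gently.

Emit:
{"fn": "move_arm", "kwargs": {"deltas": [{"offset": [0, 0, 0.0005], "turn": [0, 0, 0], "hand": 1}, {"offset": [0, 0, 0.001], "turn": [0, 0, 0], "hand": 1}, {"offset": [0, 0, 0.0015], "turn": [0, 0, 0], "hand": 1}, {"offset": [0, 0, 0.002], "turn": [0, 0, 0], "hand": 1}, {"offset": [0, 0, 0.0025], "turn": [0, 0, 0], "hand": 1}, {"offset": [0, 0, 0.0025], "turn": [0, 0, 0], "hand": 1}]}}

```text
time: 6.25
tcp_pos: [0.4991, -0.0508, 0.1031]
eef_rot: [-0.0, -0.422, 0.907, -0.0]
contact_force: [-0.2, -0.2, -0.2]
finger_gap: 0.094
```

Run:
```python
from h import *
s=ctrl.sense();print(s['contact_force'],s['torque'],s['tcp_pos'])
ci=ctrl.camera_info('wrist'); im,d=ctrl.read_camera('wrist')
P=cloud(ci,d)
for v in range(275,330,8): print(v,(P[v,264:302:4]*1000)[:,2].round(0))
```

```text
[-0.18199614 -0.22664794 -0.18501167] [-0.42261232 -0.14493067  0.03596494] [ 0.49910119 -0.05080741  0.10310305]
275 [133. 133. 135. 136. 136. 137. 136. 135. 132. 133.]
283 [139. 139. 138. 137. 136. 136. 137. 138. 139. 138.]
291 [145. 140. 138. 136. 137. 136. 136. 140. 141. 147.]
299 [152. 142. 139. 136. 137. 137. 136. 140. 145. 153.]
307 [157. 142. 140. 137. 137. 137. 136. 141. 149. 157.]
315 [159. 143. 141. 136. 137. 136. 136. 142. 150. 161.]
323 [152. 145. 140. 137. 137. 136. 137. 141. 151. 167.]
```

Emit:
{"fn": "move_arm", "kwargs": {"deltas": [{"offset": [0, 0, 0.0004], "turn": [0, 0, 0], "hand": 1}, {"offset": [0, 0, 0.0008], "turn": [0, 0, 0], "hand": 1}, {"offset": [0, 0, 0.0012], "turn": [0, 0, 0], "hand": 1}, {"offset": [0, 0, 0.0012], "turn": [0, 0, 0], "hand": 1}]}}

```text
time: 6.7
tcp_pos: [0.4993, -0.0508, 0.103]
eef_rot: [0.0, -0.422, 0.907, -0.0]
contact_force: [-2.9, -0.7, 10.8]
finger_gap: 0.095
```

Run:
```python
from h import *
s=ctrl.sense();print(s['contact_force'],s['torque'],s['tcp_pos'])
```

```text
[-2.93706211 -0.66106337 10.82438686] [-0.01261584  1.45989928 -0.02081881] [ 0.49926784 -0.05079749  0.1029567 ]
```

The key has bottomed at about 10 mm (z 0.103, 10.8 N), so it is home. I'll ease the pressure and turn clockwise.

Emit:
{"fn": "move_arm", "kwargs": {"deltas": [{"offset": [0, 0, -0.0008], "turn": [0, 0, 0], "hand": 1}, {"offset": [0, 0, -0.0008], "turn": [0, 0, 0.04], "hand": 1}, {"offset": [0, 0, -0.0008], "turn": [0, 0, 0.08], "hand": 1}, {"offset": [0, 0, -0.0008], "turn": [0, 0, 0.12], "hand": 1}, {"offset": [0, 0, -0.0008], "turn": [0, 0, 0.16], "hand": 1}, {"offset": [0, 0, -0.0008], "turn": [0, 0, 0.2], "hand": 1}, {"offset": [0, 0, -0.0008], "turn": [0, 0, 0.2], "hand": 1}]}}

```text
time: 7.4
tcp_pos: [0.4993, -0.0508, 0.1031]
eef_rot: [0.0, -0.329, 0.944, -0.0]
contact_force: [-2.7, -2.0, 4.8]
finger_gap: 0.093
```

```bash
cat > st.py <<'E'
from h import *
s,p,R=cur(); x=R.as_matrix()[:,0]; phi=np.arctan2(x[1],x[0])
print(s['time'],'F',s['contact_force'].round(2),'T',s['torque'].round(3),'p',p.round(4),'turn~',round(-.1996-((phi+np.pi/2)),3),'gap',round(s['finger_gap'],3),'toolz',R.as_matrix()[:,2].round(3))
E
python3 st.py
```

```text
7.4 F [-2.72 -2.    4.79] T [-0.319  0.437  0.096] p [ 0.4993 -0.0508  0.1031] turn~ 0.7 gap 0.093 toolz [ 0. -0. -1.]
```

Emit:
{"fn": "move_arm", "kwargs": {"deltas": [{"offset": [0, 0, 0], "turn": [0, 0, 0.05], "hand": 1}, {"offset": [0, 0, 0], "turn": [0, 0, 0.1], "hand": 1}, {"offset": [0, 0, 0], "turn": [0, 0, 0.15], "hand": 1}, {"offset": [0, 0, 0], "turn": [0, 0, 0.2], "hand": 1}, {"offset": [0, 0, 0], "turn": [0, 0, 0.25], "hand": 1}, {"offset": [0, 0, 0], "turn": [0, 0, 0.3], "hand": 1}, {"offset": [0, 0, 0], "turn": [0, 0, 0.35], "hand": 1}, {"offset": [0, 0, 0], "turn": [0, 0, 0.4], "hand": 1}, {"offset": [0, 0, 0], "turn": [0, 0, 0.45], "hand": 1}, {"offset": [0, 0, 0], "turn": [0, 0, 0.45], "hand": 1}]}}

```text
time: 8.4
tcp_pos: [0.4993, -0.0507, 0.1031]
eef_rot: [0.0, -0.111, 0.994, -0.0]
contact_force: [-1.3, -2.2, 5.7]
finger_gap: 0.095
```

```bash
python3 st.py
```

```text
8.4 F [-1.28 -2.19  5.66] T [-0.484  0.256  0.097] p [ 0.4993 -0.0507  0.1031] turn~ 1.15 gap 0.095 toolz [ 0. -0. -1.]
```

Emit:
{"fn": "move_arm", "kwargs": {"deltas": [{"offset": [0, 0, 0], "turn": [0, 0, 0.03], "hand": 1}, {"offset": [0, 0, 0], "turn": [0, 0, 0.06], "hand": 1}, {"offset": [0, 0, 0], "turn": [0, 0, 0.09], "hand": 1}, {"offset": [0, 0, 0], "turn": [0, 0, 0.09], "hand": 1}]}}

```text
time: 8.8
tcp_pos: [0.4994, -0.0508, 0.1031]
eef_rot: [0.0, -0.066, 0.998, -0.0]
contact_force: [-1.1, -1.3, 5.5]
finger_gap: 0.096
```

```bash
python3 st.py
```

```text
8.8 F [-1.11 -1.27  5.55] T [-0.576  0.262  0.096] p [ 0.4994 -0.0508  0.1031] turn~ 1.24 gap 0.096 toolz [ 0. -0. -1.]
```

Emit:
{"fn": "move_arm", "kwargs": {"deltas": [{"offset": [0, 0, 0], "turn": [0, 0, 0.015], "hand": 1}, {"offset": [0, 0, 0], "turn": [0, 0, 0.03], "hand": 1}, {"offset": [0, 0, 0], "turn": [0, 0, 0.03], "hand": 1}]}}

```text
time: 9.1
tcp_pos: [0.4994, -0.0508, 0.1031]
eef_rot: [0.0, -0.051, 0.999, -0.0]
contact_force: [-0.4, -1.6, 5.8]
finger_gap: 0.096
```

```bash
python3 st.py
```

```text
9.1 F [-0.43 -1.58  5.76] T [-0.528  0.226  0.092] p [ 0.4994 -0.0508  0.1031] turn~ 1.269 gap 0.096 toolz [ 0.001 -0.    -1.   ]
```

Emit:
{"fn": "move_arm", "kwargs": {"deltas": [{"offset": [0, 0, 0], "turn": [0, 0, 0.015], "hand": 1}, {"offset": [0, 0, 0], "turn": [0, 0, 0.03], "hand": 1}, {"offset": [0, 0, 0], "turn": [0, 0, 0.03], "hand": 1}]}}

```text
time: 9.4
tcp_pos: [0.4994, -0.0508, 0.103]
eef_rot: [0.0, -0.036, 0.999, -0.0]
contact_force: [-0.8, -1.6, 6.4]
finger_gap: 0.095
```

```bash
python3 st.py
```

```text
9.4 F [-0.81 -1.62  6.38] T [-0.59   0.292  0.071] p [ 0.4994 -0.0508  0.103 ] turn~ 1.3 gap 0.095 toolz [ 0. -0. -1.]
```

Emit:
{"fn": "move_arm", "kwargs": {"deltas": [{"offset": [0, 0, 0], "turn": [0, 0, 0.015], "hand": 1}, {"offset": [0, 0, 0], "turn": [0, 0, 0.03], "hand": 1}, {"offset": [0, 0, 0], "turn": [0, 0, 0.03], "hand": 1}]}}

```text
time: 9.7
tcp_pos: [0.4994, -0.0508, 0.103]
eef_rot: [0.0, -0.021, 1.0, -0.0]
contact_force: [-0.5, -0.8, 5.3]
finger_gap: 0.096
```

```bash
python3 st.py
```

```text
9.7 F [-0.53 -0.81  5.27] T [-0.643  0.258  0.098] p [ 0.4994 -0.0508  0.103 ] turn~ 1.33 gap 0.096 toolz [ 0. -0. -1.]
```

Emit:
{"fn": "move_arm", "kwargs": {"deltas": [{"offset": [0, 0, 0], "turn": [0, 0, 0.015], "hand": 1}, {"offset": [0, 0, 0], "turn": [0, 0, 0.03], "hand": 1}, {"offset": [0, 0, 0], "turn": [0, 0, 0.03], "hand": 1}]}}

```text
time: 10.0
tcp_pos: [0.4994, -0.0508, 0.103]
eef_rot: [0.0, -0.006, 1.0, -0.0]
contact_force: [-0.8, -1.4, 5.2]
finger_gap: 0.095
```

```bash
python3 st.py
```

```text
10.0 F [-0.85 -1.38  5.16] T [-0.586  0.204  0.238] p [ 0.4994 -0.0508  0.103 ] turn~ 1.359 gap 0.095 toolz [ 0. -0. -1.]
```

Emit:
{"fn": "move_arm", "kwargs": {"deltas": [{"offset": [0, 0, 0], "turn": [0, 0, 0.015], "hand": 1}, {"offset": [0, 0, 0], "turn": [0, 0, 0.015], "hand": 1}]}}

```text
time: 10.2
tcp_pos: [0.4994, -0.0508, 0.1031]
eef_rot: [0.0, 0.001, 1.0, -0.0]
contact_force: [-1.8, -1.3, 4.6]
finger_gap: 0.095
```

```bash
python3 st.py
```

```text
10.2 F [-1.77 -1.33  4.56] T [-0.674  0.279  0.32 ] p [ 0.4994 -0.0508  0.1031] turn~ -4.909 gap 0.095 toolz [ 0.001 -0.    -1.   ]
```

The moment has risen from 0.10 to 0.32 Nm, so the stop is met at about 1.35. I'll release without twisting, then rise.

Emit:
{"fn": "move_arm", "kwargs": {"deltas": [{"offset": [0, 0, 0], "turn": [0, 0, -0.01], "hand": 1}, {"offset": [0, 0, 0], "turn": [0, 0, -0.01], "hand": 0.5}, {"offset": [0, 0, 0], "turn": [0, 0, -0.01], "hand": 0.2}, {"offset": [0, 0, 0], "turn": [0, 0, -0.01], "hand": 0.2}, {"offset": [0, 0, -0.02], "turn": [0, 0, -0.01], "hand": 0.2}, {"offset": [0, 0, -0.05], "turn": [0, 0, -0.01], "hand": 0.2}, {"offset": [0, 0, -0.09], "turn": [0, 0, -0.01], "hand": 0.2}, {"offset": [0, 0, -0.11], "turn": [0, 0, -0.01], "hand": 0.2}, {"offset": [0, 0, -0.11], "turn": [0, 0, -0.01], "hand": 0.2}]}}

```text
time: 11.1
tcp_pos: [0.5009, -0.0504, 0.216]
eef_rot: [0.003, -0.003, 1.0, 0.0]
contact_force: [-0.1, 0.3, 0.4]
finger_gap: 0.4
```

```bash
python3 st.py
python3 - <<'E'
from h import *
ci=ctrl.camera_info('wrist'); im,d=ctrl.read_camera('wrist'); cv2.imwrite('pics/w6.png',im[:,:,::-1])
P=cloud(ci,d)
k=(abs(P[...,0]-.4993)<.03)&(abs(P[...,1]+.05)<.03)&(P[...,2]>.13)&(P[...,2]<.16)
p=(P[k]*1000).astype(np.float32);print(len(p),p.mean(0),np.percentile(p[:,2],[50,90]),cv2.minAreaRect(p[:,:2].copy()))
m=(P[...,2]>.11)&(P[...,2]<.125)&(P[...,0]>.53)&(P[...,0]<.62)&(P[...,1]>-.05)&(P[...,1]<.12)
p=(P[m]*1000).astype(np.float32);print(len(p),cv2.minAreaRect(p[:,:2].copy()),p.min(0),p.max(0))
E
```

```text
11.1 F [-0.08  0.27  0.38] T [ 0.051 -0.01  -0.01 ] p [ 0.5009 -0.0504  0.216 ] turn~ 1.365 gap 0.4 toolz [ 0.006  0.001 -1.   ]
450 [499.08218  -52.572823 135.67607 ] [135.86599731 136.78442535] ((498.966064453125, -51.501792907714844), (9.16675090789795, 33.53203582763672), 2.9343478679656982)
584 ((568.1097412109375, 11.595518112182617), (61.57205581665039, 11.237091064453125), 78.03911590576172) [557.3811   -18.404854 111.95193 ] [579.52673   40.776367 122.17805 ]
```

View pics/w6.png

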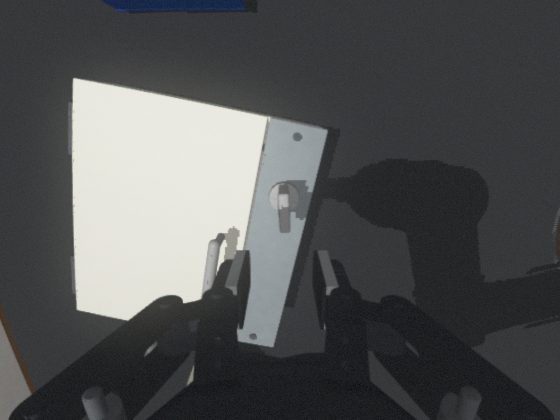

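The key's top is at 136 mm, so it is home, and the bow lies at (284,205) at about 1.32 rad. The handle runs from (218,240) downward beside the left finger. Next is the grasp on the handle.

Run:
```python
from h import *
rel([.5721,.0321,.2],down(-.1996+np.pi)); print(ctrl.sense()['joint_pos'])
```

```text
offset [-0.0728  0.0821  0.0143] turn [0.0012 0.0027 0.2056]
[ 2.91156780e-01  8.38589987e-02 -3.88579276e-01 -1.15111370e-04
 -1.09545476e+00 -2.85121497e-01]
```

Emit:
{"fn": "move_arm", "kwargs": {"deltas": [{"offset": [-0.035, 0.04, 0.005], "turn": [0.001, 0.003, 0.1], "hand": -0.3}, {"offset": [-0.073, 0.082, 0.014], "turn": [0.001, 0.003, 0.206], "hand": -0.3}, {"offset": [-0.073, 0.082, 0.014], "turn": [0.001, 0.003, 0.206], "hand": -0.3}, {"offset": [-0.073, 0.082, 0.014], "turn": [0.001, 0.003, 0.206], "hand": -0.3}, {"offset": [-0.073, 0.082, 0.014], "turn": [0.001, 0.003, 0.206], "hand": -0.3}, {"offset": [-0.073, 0.082, 0.014], "turn": [0.001, 0.003, 0.206], "hand": -0.3}]}}

```text
time: 11.75
tcp_pos: [0.5708, 0.031, 0.1985]
eef_rot: [-0.002, 0.1, 0.995, -0.001]
contact_force: [0.0, -1.3, -0.2]
finger_gap: 0.65
```

```bash
python3 st.py
python3 - <<'E'
from h import *
ci=ctrl.camera_info('wrist'); im,d=ctrl.read_camera('wrist'); cv2.imwrite('pics/w7.png',im[:,:,::-1])
P=cloud(ci,d)
m=(P[...,2]>.112)&(P[...,2]<.125)&(P[...,0]>.53)&(P[...,0]<.62)&(P[...,1]>-.03)&(P[...,1]<.1)
p=(P[m]*1000).astype(np.float32);print(len(p),cv2.minAreaRect(p[:,:2].copy()),p.min(0),p.max(0))
rel([.5721,.0321,.097],down(-.1996+np.pi))
E
```

```text
11.75 F [ 0.04 -1.31 -0.15] T [-0.033  0.006  0.018] p [0.5708 0.031  0.1985] turn~ -4.712 gap 0.65 toolz [-0.004 -0.001 -1.   ]
1546 ((571.8767700195312, 30.519248962402344), (100.00003814697266, 10.636856079101562), 78.87896728515625) [557.65594  -18.403675 114.78664 ] [585.8273   79.62379 122.6482 ]
offset [-0.0013  0.0015  0.1018] turn [-0.0014 -0.0031 -0.0008]
```

View pics/w7.png

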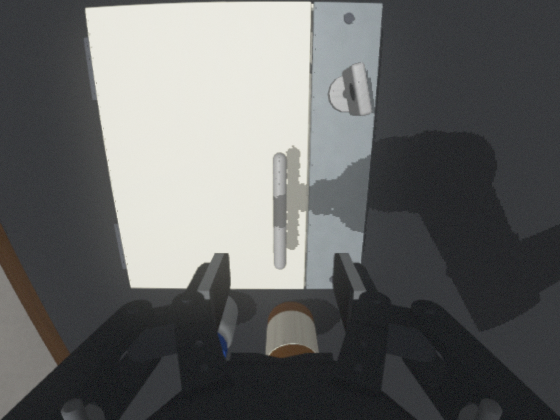

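The handle, from (280,158) to (280,265), is centred between the fingers and the bottle is well clear. I'll descend and grip.

Emit:
{"fn": "move_arm", "kwargs": {"deltas": [{"offset": [-0.001, 0.001, 0.035], "turn": [-0.001, -0.003, 0], "hand": -0.3}, {"offset": [-0.001, 0.001, 0.07], "turn": [-0.001, -0.003, 0], "hand": -0.3}, {"offset": [-0.001, 0.001, 0.095], "turn": [-0.001, -0.003, 0], "hand": -0.3}, {"offset": [-0.001, 0.001, 0.101], "turn": [-0.001, -0.003, 0], "hand": -0.3}, {"offset": [-0.001, 0.001, 0.101], "turn": [-0.001, -0.003, 0], "hand": 0.3}, {"offset": [-0.001, 0.001, 0.101], "turn": [-0.001, -0.003, 0], "hand": 1}, {"offset": [-0.001, 0.001, 0.101], "turn": [-0.001, -0.003, 0], "hand": 1}, {"offset": [-0.001, 0.001, 0.101], "turn": [-0.001, -0.003, 0], "hand": 1}, {"offset": [-0.001, 0.001, 0.101], "turn": [-0.001, -0.003, 0], "hand": 1}]}}

```text
time: 12.7
tcp_pos: [0.5724, 0.0327, 0.0995]
eef_rot: [0.0, 0.1, 0.995, 0.0]
contact_force: [-4.1, 1.9, 7.2]
finger_gap: 0.106
```

```bash
python3 st.py
python3 - <<'E'
from h import *
# arc waypoints in tool frame relative to grasp (tool kept upright): tool x = -box x (front), z down
a0=np.arctan2(41,158); r=np.hypot(41,158)
for th in np.arange(0,1.3,.05):
    dx=(158-r*np.cos(a0+th)); dz=r*np.sin(a0+th)-41
    print(round(th,2),'tool x',round(-dx,1),'tool z',round(-dz,1))
E
```

```text
12.7 F [-4.08  1.87  7.19] T [ 0.712  1.755 -0.086] p [0.5724 0.0327 0.0995] turn~ -4.712 gap 0.106 toolz [ 0.001  0.    -1.   ]
0.0 tool x -0.0 tool z -0.0
0.05 tool x -2.2 tool z -7.8
0.1 tool x -4.9 tool z -15.6
0.15 tool x -7.9 tool z -23.2
0.2 tool x -11.3 tool z -30.6
0.25 tool x -15.1 tool z -37.8
0.3 tool x -19.2 tool z -44.9
0.35 tool x -23.6 tool z -51.7
0.4 tool x -28.4 tool z -58.3
0.45 tool x -33.6 tool z -64.6
0.5 tool x -39.0 tool z -70.7
0.55 tool x -44.7 tool z -76.5
0.6 tool x -50.7 tool z -82.1
0.65 tool x -57.0 tool z -87.3
0.7 tool x -63.6 tool z -92.1
0.75 tool x -70.3 tool z -96.7
0.8 tool x -77.3 tool z -100.9
0.85 tool x -84.5 tool z -104.8
0.9 tool x -91.9 tool z -108.3
0.95 tool x -99.4 tool z -111.4
1.0 tool x -107.1 tool z -114.1
1.05 tool x -114.9 tool z -116.5
1.1 tool x -122.9 tool z -118.4
1.15 tool x -130.9 tool z -120.0
1.2 tool x -139.0 tool z -121.1
1.25 tool x -147.1 tool z -121.9
```

Emit:
{"fn": "move_arm", "kwargs": {"deltas": [{"offset": [-0.001, 0, -0.004], "turn": [0, 0, 0], "hand": 1}, {"offset": [-0.0022, 0, -0.008], "turn": [0, 0, 0], "hand": 1}, {"offset": [-0.0035, 0, -0.012], "turn": [0, 0, 0], "hand": 1}, {"offset": [-0.005, 0, -0.0156], "turn": [0, 0, 0], "hand": 1}, {"offset": [-0.0065, 0, -0.0194], "turn": [0, 0, 0], "hand": 1}, {"offset": [-0.008, 0, -0.0232], "turn": [0, 0, 0], "hand": 1}, {"offset": [-0.008, 0, -0.0232], "turn": [0, 0, 0], "hand": 1}]}}

```text
time: 13.4
tcp_pos: [0.5793, 0.0312, 0.1212]
eef_rot: [-0.001, 0.1, 0.995, -0.0]
contact_force: [-6.7, 7.1, 1.3]
finger_gap: 0.105
```

```bash
python3 st.py
python3 - <<'E'
from h import *
im,d=ctrl.read_camera('scene'); cv2.imwrite('pics/s2.png',im[:,:,::-1])
E
```

```text
13.4 F [-6.68  7.08  1.27] T [ 2.186  2.594 -0.04 ] p [0.5793 0.0312 0.1212] turn~ -4.712 gap 0.105 toolz [-0.002  0.    -1.   ]
```

View pics/s2.png

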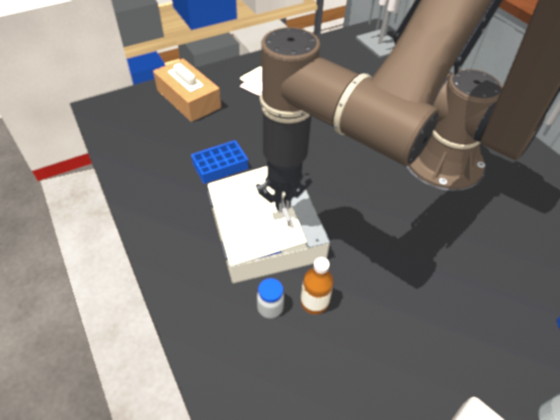

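The lid is following: its front edge near (290,250) has lifted, and the forces are small. I'll continue along the arc.

Emit:
{"fn": "move_arm", "kwargs": {"deltas": [{"offset": [-0.0034, 0, -0.0074], "turn": [0, 0, 0], "hand": 1}, {"offset": [-0.0072, 0, -0.0146], "turn": [0, 0, 0], "hand": 1}, {"offset": [-0.0113, 0, -0.0217], "turn": [0, 0, 0], "hand": 1}, {"offset": [-0.0157, 0, -0.0285], "turn": [0, 0, 0], "hand": 1}, {"offset": [-0.0205, 0, -0.0351], "turn": [0, 0, 0], "hand": 1}, {"offset": [-0.0257, 0, -0.0414], "turn": [0, 0, 0], "hand": 1}, {"offset": [-0.0311, 0, -0.0475], "turn": [0, 0, 0], "hand": 1}, {"offset": [-0.0368, 0, -0.0533], "turn": [0, 0, 0], "hand": 1}, {"offset": [-0.0428, 0, -0.0589], "turn": [0, 0, 0], "hand": 1}, {"offset": [-0.0428, 0, -0.0589], "turn": [0, 0, 0], "hand": 1}]}}

```text
time: 14.45
tcp_pos: [0.6196, 0.0231, 0.1817]
eef_rot: [-0.002, 0.1, 0.995, -0.0]
contact_force: [-18.7, 10.2, 16.9]
finger_gap: 0.105
```

```bash
python3 st.py
python3 - <<'E'
from h import *
im,d=ctrl.read_camera('scene'); cv2.imwrite('pics/s3.png',im[:,:,::-1])
im,d=ctrl.read_camera('wrist'); cv2.imwrite('pics/w8.png',im[:,:,::-1])
E
```

```text
14.45 F [-18.68  10.22  16.94] T [ 3.414  7.135 -0.04 ] p [0.6196 0.0231 0.1817] turn~ -4.712 gap 0.105 toolz [-0.005  0.    -1.   ]
```

View pics/s3.png

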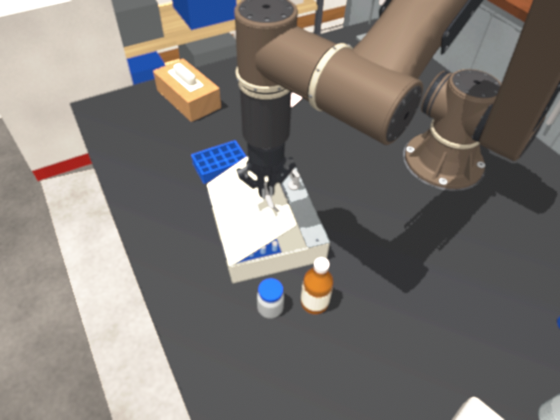

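View pics/w8.png

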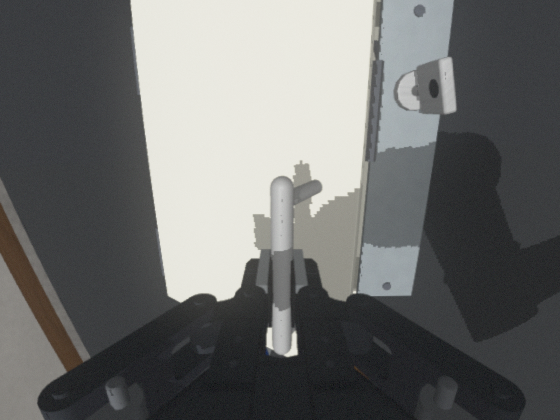

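The lid follows at about 35°, and the wrist view shows the key still turned at (430,90). The load is building radially outward, which means my arc is slightly too tight. I'll relax outward by 2 mm first.

Emit:
{"fn": "move_arm", "kwargs": {"deltas": [{"offset": [0.0013, 0.0008, -0.0015], "turn": [0, 0, 0], "hand": 1}, {"offset": [0.0013, 0.0008, -0.0015], "turn": [0, 0, 0], "hand": 1}]}}

```text
time: 14.75
tcp_pos: [0.6195, 0.0232, 0.1819]
eef_rot: [-0.001, 0.1, 0.995, -0.001]
contact_force: [-8.3, 3.1, 4.2]
finger_gap: 0.101
```

```bash
python3 st.py
```

```text
14.75 F [-8.3   3.06  4.17] T [ 1.141  3.464 -0.056] p [0.6195 0.0232 0.1819] turn~ -4.712 gap 0.101 toolz [-0.003 -0.001 -1.   ]
```

Emit:
{"fn": "move_arm", "kwargs": {"deltas": [{"offset": [-0.006, 0.0002, -0.0055], "turn": [0, 0, 0], "hand": 1}, {"offset": [-0.0125, 0.0002, -0.0105], "turn": [0, 0, 0], "hand": 1}, {"offset": [-0.0193, 0.0002, -0.0152], "turn": [0, 0, 0], "hand": 1}, {"offset": [-0.0263, 0.0002, -0.0196], "turn": [0, 0, 0], "hand": 1}, {"offset": [-0.0335, 0.0002, -0.0236], "turn": [0, 0, 0], "hand": 1}, {"offset": [-0.0409, 0.0002, -0.0272], "turn": [0, 0, 0], "hand": 1}, {"offset": [-0.0409, 0.0002, -0.0272], "turn": [0, 0, 0], "hand": 1}]}}

```text
time: 15.45
tcp_pos: [0.6612, 0.0148, 0.2115]
eef_rot: [0.0, 0.1, 0.995, -0.001]
contact_force: [-10.5, 1.6, 13.5]
finger_gap: 0.099
```

```bash
python3 st.py
python3 - <<'E'
from h import *
im,d=ctrl.read_camera('wrist'); cv2.imwrite('pics/w9.png',im[:,:,::-1])
E
```

```text
15.45 F [-10.46   1.56  13.46] T [0.693 3.733 0.054] p [0.6612 0.0148 0.2115] turn~ -4.712 gap 0.099 toolz [ 0.    -0.001 -1.   ]
```

View pics/w9.png

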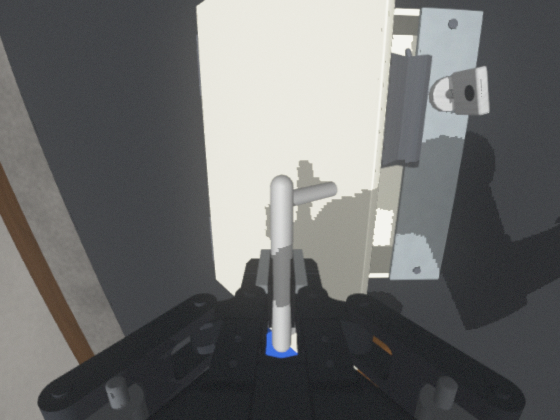

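The lid is at about 50° and the key is still turned, at (465,93). I'll go on with a slight outward correction, tilting the tool with the lid.

Emit:
{"fn": "move_arm", "kwargs": {"deltas": [{"offset": [-0.0062, 0.0001, -0.0043], "turn": [0, 0.04, 0], "hand": 1}, {"offset": [-0.0134, 0.0001, -0.0071], "turn": [0, 0.08, 0], "hand": 1}, {"offset": [-0.0204, 0.0001, -0.0096], "turn": [0, 0.12, 0], "hand": 1}, {"offset": [-0.0204, 0.0001, -0.0096], "turn": [0, 0.12, 0], "hand": 1}]}}

```text
time: 15.9
tcp_pos: [0.6823, 0.0104, 0.2193]
eef_rot: [-0.06, 0.1, 0.993, 0.005]
contact_force: [-5.1, -0.2, 5.1]
finger_gap: 0.098
```

```bash
python3 st.py; python3 -c "
from h import *
print(ctrl.sense()['joint_pos'])"
```

```text
15.9 F [-5.13 -0.18  5.15] T [-0.191  1.201  0.158] p [0.6823 0.0104 0.2193] turn~ -4.712 gap 0.098 toolz [-0.119  0.022 -0.993]
[ 0.26958584  0.4511166   0.14323907 -0.0540909  -1.37217924 -0.45627892]
```

Emit:
{"fn": "move_arm", "kwargs": {"deltas": [{"offset": [-0.0071, 0, -0.003], "turn": [0, 0.04, 0], "hand": 1}, {"offset": [-0.0142, 0, -0.0056], "turn": [0, 0.08, 0], "hand": 1}, {"offset": [-0.0216, 0, -0.0078], "turn": [0, 0.12, 0], "hand": 1}, {"offset": [-0.0263, 0, -0.0088], "turn": [0, 0.12, 0], "hand": 1}, {"offset": [-0.0263, 0, -0.0088], "turn": [0, 0.12, 0], "hand": 1}, {"offset": [-0.0263, 0, -0.0088], "turn": [0, 0.12, 0], "hand": 1}]}}

```text
time: 16.5
tcp_pos: [0.7091, 0.0049, 0.225]
eef_rot: [-0.118, 0.099, 0.988, 0.011]
contact_force: [0.3, -3.0, 4.0]
finger_gap: 0.099
```

```bash
python3 st.py
python3 - <<'E'
from h import *
ci=ctrl.camera_info('wrist'); im,d=ctrl.read_camera('wrist'); cv2.imwrite('pics/w10.png',im[:,:,::-1])
im2,d2=ctrl.read_camera('scene'); cv2.imwrite('pics/s4.png',im2[:,:,::-1]); np.savez('pics/s4.npz',im=im2,d=d2)
s,p,R=cur(); g=p-.019*R.as_matrix()[:,2]; a=-.1996; c0=np.array([.6024,-.0097])
q=(g[:2]-c0)@np.array([[np.cos(a),-np.sin(a)],[np.sin(a),np.cos(a)]]); print('grasp in box',q,g[2]); print('lid est deg',np.degrees(np.arctan2(g[2]-.074,.12-q[0])-np.arctan2(41,158)))
E
```

```text
16.5 F [ 0.28 -3.05  4.04] T [-1.091 -0.775  0.36 ] p [0.7091 0.0049 0.225 ] turn~ -4.711 gap 0.099 toolz [-0.23   0.045 -0.972]
grasp in box [0.10575305 0.03555656] 0.24342042571328384
lid est deg 70.64613759760938
```

View pics/w10.png

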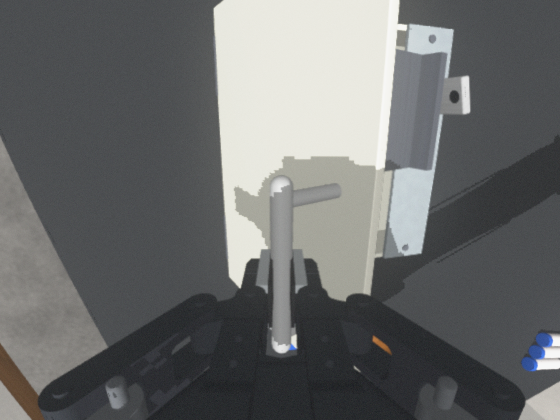

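View pics/s4.png

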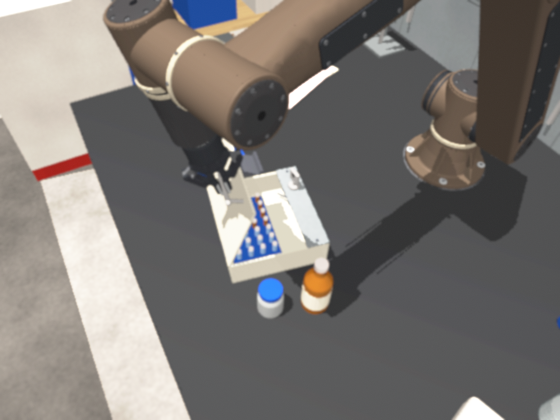

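The lid stands at about 70°: the scene view shows it upright at (235,210) with the vials visible beneath it. I'll open the fingers slightly and withdraw.

Emit:
{"fn": "move_arm", "kwargs": {"deltas": [{"offset": [0, 0, 0], "turn": [0, 0, 0], "hand": 0.6}, {"offset": [0, 0, 0], "turn": [0, 0, 0], "hand": 0.4}, {"offset": [0, 0, 0], "turn": [0, 0, 0], "hand": 0.4}, {"offset": [0, 0, 0], "turn": [0, 0, 0], "hand": 0.4}]}}

```text
time: 17.0
tcp_pos: [0.7078, 0.0065, 0.2235]
eef_rot: [-0.119, 0.099, 0.988, 0.012]
contact_force: [-0.4, 0.1, -0.2]
finger_gap: 0.298
```

```bash
python3 st.py
```

```text
17.0 F [-0.39  0.1  -0.24] T [-0.141 -0.745  0.043] p [0.7078 0.0065 0.2235] turn~ -4.712 gap 0.298 toolz [-0.233  0.047 -0.971]
```

Emit:
{"fn": "move_arm", "kwargs": {"deltas": [{"offset": [0, 0, -0.015], "turn": [0, 0, 0], "hand": 0.4}, {"offset": [0, 0, -0.035], "turn": [0, 0, 0], "hand": 0.4}, {"offset": [0, 0, -0.06], "turn": [0, 0, 0], "hand": 0.4}, {"offset": [0, 0, -0.09], "turn": [0, 0, 0], "hand": 0.4}, {"offset": [0, 0, -0.12], "turn": [0, 0, 0], "hand": 0.4}, {"offset": [0, 0, -0.12], "turn": [0, 0, 0], "hand": 0.4}, {"offset": [0, 0, -0.12], "turn": [0, 0, 0], "hand": 0.4}]}}

```text
time: 17.7
tcp_pos: [0.7361, 0.0008, 0.3406]
eef_rot: [-0.119, 0.099, 0.988, 0.012]
contact_force: [-0.5, 0.4, -1.1]
finger_gap: 0.297
```

```bash
python3 st.py
python3 - <<'E'
from h import *
for n in ('scene','top'):
    im,d=ctrl.read_camera(n); cv2.imwrite(f'pics/{n}9.png',im[:,:,::-1]); np.savez(f'pics/{n}9.npz',im=im,d=d)
E
```

```text
17.7 F [-0.48  0.41 -1.11] T [-0.144 -0.775  0.005] p [0.7361 0.0008 0.3406] turn~ -4.712 gap 0.297 toolz [-0.232  0.047 -0.972]
```

View pics/scene9.png

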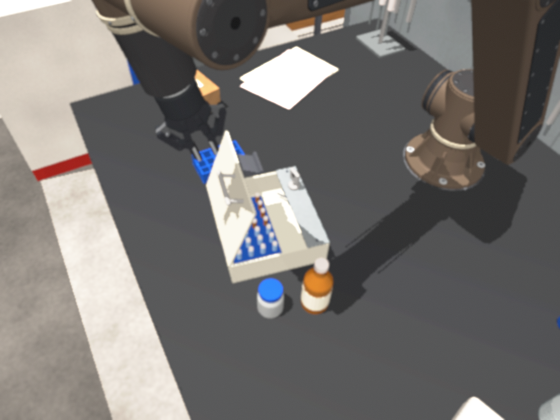

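View pics/top9.png

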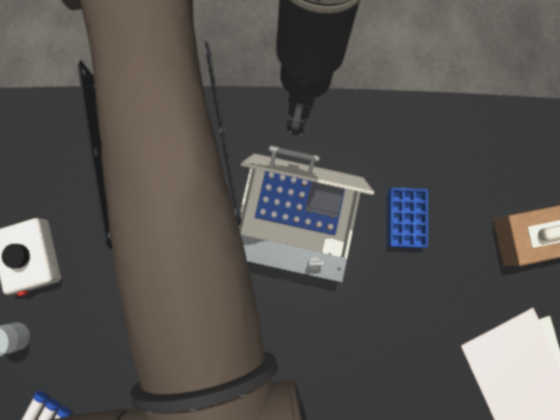

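The lid stands open with the gripper clear of it, at (297,125) in the top view. The tray, jar and bottle look undisturbed. I'll check the lid angle and the key from depth.

Run:
```python
from h import *
a=-.1996; c0=np.array([.6024,-.0097]); M=np.array([[np.cos(a),-np.sin(a)],[np.sin(a),np.cos(a)]])
f=np.load('pics/top9.npz'); P=cloud('top',f['d']); Q=np.dstack([(P[...,:2]-c0)@M,P[...,2]])
k=(abs(Q[...,0]+.093)<.025)&(abs(Q[...,1]+.06)<.025)&(Q[...,2]>.125)&(Q[...,2]<.16)
q=(Q[k]*1000).astype(np.float32); print('key',len(q),np.median(q,0),cv2.minAreaRect(q[:,:2].copy()))
b=(abs(Q[...,1]-.035)<.025)&(Q[...,0]>.06)&(Q[...,0]<.2)&(Q[...,2]>.1)&(Q[...,2]<.27)
# bar: rows ~150-160
q=Q[148:160,275:315][(f['im'][148:160,275:315].min(2)>90)]; print('bar',np.median(q,0))
f=np.load('pics/scene9.npz'); P=cloud('scene',f['d']); Q=np.dstack([(P[...,:2]-c0)@M,P[...,2]])
m=(f['im'].min(2)>140)&(Q[...,2]>.11)&(Q[...,2]<.27)&(Q[...,0]>.02)&(Q[...,0]<.15)&(Q[...,1]>-.12)&(Q[...,1]<.13)
q=Q[m]; A=np.c_[q[:,2],np.ones(len(q))]; c=np.linalg.lstsq(A,q[:,0],rcond=None)[0]; print('lid',len(q),np.degrees(np.arctan2(1,-c[0])),'deg?',c)
f0=np.load('pics/top0.npz')
f1=np.load('pics/top9.npz')
for n,(lo,hi) in dict(blue=((105,120,40),(125,255,255)),).items():
  for g in (f0,f1):
    h=cv2.inRange(cv2.cvtColor(g['im'],cv2.COLOR_RGB2HSV),lo,hi); t=h.copy(); t[:,:380]=0;t[:,440:]=0; print('tray',cv2.minAreaRect(cv2.findNonZero(t)))
s0=cv2.imread('pics/scene0.png');s1=cv2.imread('pics/scene9.png'); r=np.s_[260:330,250:340]; print('diff bottle/jar',cv2.absdiff(s0[r],s1[r]).mean(), cv2.phaseCorrelate(*[cv2.cvtColor(x[r],6).astype(np.float64) for x in(s0,s1)]))
```

```text
key 71 [-93.04239  -59.300182 135.75763 ] ((-92.96304321289062, -59.04936981201172), (8.547991752624512, 32.08037567138672), 12.457518577575684)
bar [0.1032436  0.03758732 0.2406993 ]
lid 2799 73.53709571503805 deg? [-0.29550938  0.14290779]
tray ((407.5, 217.5), (59.0, 39.0), 90.0)
tray ((407.5, 217.5), (59.0, 39.0), 90.0)
diff bottle/jar 15.776613756613756 ((-0.07466432696600833, 0.016723726921902937), 0.9718958741343326)
```

```bash
python3 -c "
from plant import ctrl
print(ctrl.job_done(), ctrl.sense()['time'])"
```

```text
the job is handed in; nothing more can be done
the job is handed in; nothing more can be done
```

The box is unlocked and open, with the key left home and turned. I handed the job in just under 18 s into the 72 s allowed; the hand-in reported no verdict.

- **Key:** I gripped the bow, pressed it lightly and turned it slightly anticlockwise. It sank at about 0.5 rad with around 1 N. It bottomed 10 mm down, and the force briefly reached 10.8 N there before I eased off. I then turned it clockwise until the moment rose from 0.10 to 0.32 Nm, at about 1.35 rad, which I took as the stop.
- **Slot force:** The first press read only about 2 N, where I expected 4–8 N off the slot. The key was probably already at the slot's edge, so very little back-and-forth was needed.
- **Lid:** I lifted it by the handle along its arc. The force peaked at about 27 N part-way because my arc was slightly too tight, and it fell after I corrected outward.

Last checks before hand-in:
- **Key height and angle:** The bow's top is at 136 mm, so the key is home. It is turned about 1.35 rad from the top camera; an earlier wrist view gave 1.32.
- **Lid angle:** The arm's position gave about 71° and a plane fitted to the depth picture gave about 73.5°, so the two differ by about 3°.
- **Bystanders:** The tray, bottle and jar have not moved in the pictures.
- **Arm:** The gripper is clear of everything, with contact forces near zero.

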